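Check rotor sleeves on a leaning gauge pin

TASK

One of the two white rotor sleeves has the right bore for the leaning gauge pin and the other is too narrow: find out by trying them on the pin, without forcing the narrow one. The sleeve with the right bore must be slid all the way down until it sits on the pin's collar and then be stood upright in the round dish; stand the narrow one upright in the square tray. Leave the two sample vials, the phone and the marker where they are, and let go of everything.

Things in the scene. Friction and masses are not known exactly. Their poses are not given: they have to be found in the camera images.
- sleeve_1: white plastic rotor sleeve, a plain tube standing upright: 34 mm outside diameter, 60 mm long, open through its whole length, mass about 0.06 kg. One of two that look alike from the side: one has a 24 mm bore and slides over the gauge pin, the other an 17 mm bore and stops on the pin's tip; names and places do not tell which is which. Origin: centre of its lower end; z along the tube, upward
- sleeve_2: white plastic rotor sleeve, a plain tube standing upright: 34 mm outside diameter, 60 mm long, open through its whole length, mass about 0.06 kg. One of two that look alike from the side: one has a 24 mm bore and slides over the gauge pin, the other an 17 mm bore and stops on the pin's tip; names and places do not tell which is which. Origin: centre of its lower end; z along the tube, upward
- sleeve_1_mid (a point): middle of sleeve_1: on its axis, 30 mm from either end
- sleeve_2_mid (a point): middle of sleeve_2: on its axis, 30 mm from either end
- gauge: fixed gauge stand: 100 x 76 x 10 mm aluminium base plate with a short post that leans 30 degrees from vertical and carries the gauge pin. Origin: centre of the plate's underside; the post and pin lean toward the stand's own -x, which is roughly toward the robot
- gauge_pin: steel gauge pin on a round collar, fixed on the leaning post: pin 20 mm diameter, standing 45 mm out of the collar (the last 8 mm taper to 8 mm diameter); collar 42 mm diameter, 8 mm thick. Origin: centre of the collar's upper face, where the lower end of a fully seated sleeve rests, 55 mm above the bench; z along the pin, outward and up, 30 degrees from vertical
- pin_tip (a point): centre of the pin's free end, 45 mm from the collar's face along the pin
- pin_mid (a point): point on the pin's axis line 30 mm above the collar's face: the middle of a fully seated sleeve lies here
- round_dish: fixed round steel dish: 90 mm outside diameter, 14 mm high, wall 3 mm, floor 4 mm thick. For the sleeve that fits. Origin: centre of its underside; z up
- square_tray: fixed square steel tray: 90 x 90 mm outside, 14 mm high, wall 3 mm, floor 3 mm thick. For the sleeve that is too narrow. Origin: centre of its underside; z up
- sample_vial_l: bystander: capped sample vial, 46 mm diameter, 90 mm high, upright. Origin: centre of its underside
- sample_vial_r: bystander: capped sample vial, 46 mm diameter, 90 mm high, upright. Origin: centre of its underside
- phone: bystander: switched-off phone lying flat, 145 x 74 x 9 mm (long side along its x). Origin: centre of its underside
- marker: bystander: marker pen lying on the bench, 133 mm long (along its y), 12 mm thick. Origin: under its middle
Not all that is in view belongs to the job. What is shaped like the sleeve_1 but green is not meant. What is shaped like the sleeve_2 but purple is not meant.

How it is judged:
On the way:
1. the sleeve with the 24 mm bore is fully home on the gauge pin, its lower end on the collar (within 6 mm) (distance between sleeve_2_mid and pin_mid below 0.006 m), for 0.2 s.
At the end, for the whole second after the job is handed in: The 24 mm bore sleeve stands upright (within 0.15 rad) on the round dish's floor, middle within 32 mm of the dish's centre; the 17 mm one likewise in the square tray, within 42 mm; both at rest, middles 26 to 42 mm above the undersides of dish and tray (horizontal distance between sleeve_2_mid and round_dish below 0.032 m and z of sleeve_2_mid in the frame of round_dish between 0.026 and 0.042 m and angle between the z axis of sleeve_2 and the z axis of round_dish, either way round below 0.15 rad and linear speed of each of sleeve_2, sleeve_1 below 0.02 m/s and horizontal distance between sleeve_1_mid and square_tray below 0.042 m and z of sleeve_1_mid in the frame of square_tray between 0.026 and 0.042 m and angle between the z axis of sleeve_1 and the z axis of square_tray, either way round below 0.15 rad); the robot touches nothing.
It fails at once if the narrow sleeve is forced on the gauge pin (more than 50 N) (contact force between sleeve_1 and gauge_pin above 50 N).
It fails at once if a sample vial is shifted more than 30 mm (distance of sample_vial_l from where it was at the start of the episode above 0.03 m).
It fails at once if the other sample vial is shifted more than 30 mm (distance of sample_vial_r from where it was at the start of the episode above 0.03 m).
It fails at once if the phone is shifted more than 30 mm (distance of phone from where it was at the start of the episode above 0.03 m).
It fails at once if the marker is shifted more than 30 mm (distance of marker from where it was at the start of the episode above 0.03 m).
It also fails if it takes over 72 s, if anything falls off the work surface, if the arm or the gripper's body presses on something with over 40 N, if the wrist force passes 120 N, or if a joint passes its speed limit or range.

ROBOT

A 7-joint arm with a two-finger parallel gripper is mounted at the origin on a cart in front of the work surface, level with it; the furniture and walls round the work are solid. World frame = base frame: x ahead of the robot, y to its left, z up, the work surface at z = 0. Lengths are in m, angles in rad, forces in N, time in s.
With the tool pointing down it reaches from about 0.425 to 0.925 m from the base axis. Payload 6.8 kg.
Tool frame: the origin (TCP) lies on the centre line of the jaws, within the pads' length; the fingertips stand 25 mm ahead of it and the grasp point (between the pads) lies 6 mm ahead of it; z points along the fingers, y is the line along which they close (so a half turn about z gives the same grasp; the last joint's range is limited). The gripper opens to 88 mm and grips with 3 to 60 N. Pads are 20 mm wide; open, the fingers measure 115 mm over their backs; the gripper's body (75 mm by 178 mm) begins 61 mm behind the grasp point.
Start: joints at [1.159, 0.477, 0.022, 1.555, -0.011, 1.109, -0.083], TCP at [0.202, -0.644, 0.248] pointing down, gripper open.
Joint ranges: [-2.96, 2.96], [-0.34, 2.1], [-1.41, 1.46], [0.24, 2.44], [-1.37, 4.51], [0.17, 1.92], [-2.96, 2.96]. Speed limits (rad/s): [2.39, 2.39, 3.14, 3.14, 3.14, 3.14, 3.14].

INTERFACE

Orientations are given as a unit quaternion [x, y, z, w].
In Python, from bench import ctrl gives the robot as it stands. The module is installed in compiled form; this text tells all that it offers.
- The arm moves only by the tool arm_command, never from a script. Its argument "targets" is one flat list of numbers, 4 for each row, row after row: the shift along the tool's x, y, z in cm, then the turn about the tool's z in degrees. In form: [x, y, z, turn, x, y, z, turn, ...]. A call has exactly 8 rows; each row shifts and turns the commanded pose from where the row before left it, along the tool's axes as they then stand; what a row does not reach is not made up. A row lasts 1/8 s, in which the tool goes at most 62.5 mm and 10.7 degrees, less where a joint would pass 70% of its speed; a pose out of reach is approached as far as the arm can. A call with a gripper value outside its range is refused whole. "fingers" is the finger opening in cm, from 0 to 8.78, set as the call begins (left out, the last holds). The fingers move at their own pace and stop on an object; "force" is the grip in N (left out, the last holds). Time passes only in rows, so rows that do not move let the fingers close, or fill a call up. It gives the time, the measured TCP pose, the force, the opening and the grip force at its end, in the units of the state.
- ctrl.sense(): the state, without advancing time (a new reading comes with each control period).
- ctrl.grab_frame(name): name is "scene" or "top" or "wrist"; returns a dict with "frame" (480x640x3 uint8, red, green, blue), "K" (3x3 intrinsics, pixels), "D" ([k1, k2, p1, p2, k3] as OpenCV has them; the pictures are not rectified), "view" (4x4, takes a point from world to camera coordinates). Camera axes: x right, y down, z forward; pixel columns grow to the right and rows downward; lengths in m; the calibration is good to about 2 mm. A picture is of the moment at which its call begins. There is no depth.
- ctrl.finish_job(): hands the job in; it is judged then, once.
The state is a dict: "time_s": time; "joints": joint angles; "qvel": joint speeds; "tau": joint torques, N m; "tcp_pos": TCP position; "tcp_rot": TCP orientation; "force": force on the tool from outside, world axes, zero at the start; "wrist_torque": the same for the moment, N m; "opening": finger opening in m; "gripper_force": force on a finger pad.
Only numpy, scipy, OpenCV 4.12 (cv2) and the standard library are available. Lean on these libraries where they do the work, as an engineer would, in place of code of your own. Each camera call takes 0.05 s, during which the arm holds its last target. There are 200 camera calls.

## Working session

There is one attempt and no reset: what is moved stays moved. The work goes in short steps, Python scripts to look and compute and a tool call to move; the robot and the scene stay as the last step left them, time stands still between calls to the robot, and variables do not carry over. Pictures are saved under pics/ and viewed, at most 10 in all, crops included, and the job is handed in when it is done.

Besides the shell and the picture viewer there is one more tool, called after "Call:" as name(argument=value, ...) on one line, values as JSON. arm_command: Moves the arm, as the interface text tells. Its arguments: {"type":"object","properties":{"targets":{"type":"array","items":{"type":"number"}},"fingers":{"type":"number"},"force":{"type":"number"}},"required":["targets"]}

```bash
mkdir -p pics; cat > h.py <<'E'
import numpy as np, cv2, json
from bench import ctrl
from scipy.spatial.transform import Rotation as R
def grab(n,save=None):
    f=ctrl.grab_frame(n)
    if save: cv2.imwrite(f'pics/{save}.png',f['frame'][:,:,::-1])
    np.savez(f'{n}.npz',K=f['K'],D=f['D'],view=f['view'],frame=f['frame'])
    return f
def ray(f,u,v):
    p=cv2.undistortPoints(np.array([[[u,v]]],float),np.array(f['K']),np.array(f['D'],float))[0,0]
    V=np.array(f['view']);d=V[:3,:3].T@np.array([p[0],p[1],1]);c=-V[:3,:3].T@V[:3,3]
    return c,d
def onz(f,u,v,z):
    c,d=ray(f,u,v);return c+d*(z-c[2])/d[2]
def proj(f,P):
    V=np.array(f['view']);r=cv2.Rodrigues(V[:3,:3])[0]
    return cv2.projectPoints(np.array(P,float).reshape(-1,1,3),r,V[:3,3],np.array(f['K']),np.array(f['D'],float))[0][:,0]
def load(n): return dict(np.load(f'{n}.npz'))
E
python3 - <<'E'
from h import *
a=grab('top','top0');b=grab('scene','scene0')
for f in(a,b):
    V=f['view'];print(-V[:3,:3].T@V[:3,3],V[2,:3],f['K'][0],f['D'])
s=ctrl.sense();print(s['time_s'],s['tcp_pos'],R.from_quat(s['tcp_rot']).as_matrix().round(3),s['opening'])
E
```

```text
[0.44603082 0.07061592 1.54813728] [ 0.06822926 -0.01186633 -0.9975991 ] [546.30855708   0.         318.33573094] [-0.09321583  0.          0.          0.          0.        ]
[-0.67893696  0.06697901  0.92318928] [ 0.81918581 -0.00502641 -0.57350619] [506.63323413   0.         316.95013743] [-0.01631405  0.          0.          0.          0.        ]
0.1 [ 0.20172432 -0.64364255  0.24681093] [[ 0.954  0.299 -0.001]
 [ 0.299 -0.954  0.001]
 [-0.    -0.002 -1.   ]] 0.08785512659158484
```

View pics/top0.png

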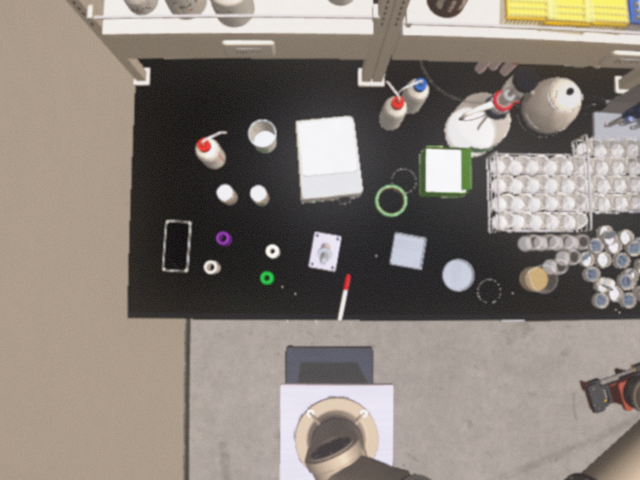

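View pics/scene0.png

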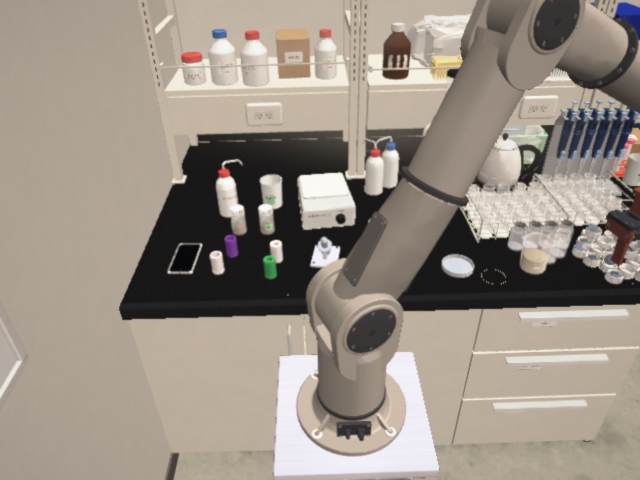

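The top view shows white sleeves at (212,268) and (273,251). Look-alikes are purple (223,239), green (267,278), and two white-capped vials at (227,195) and (259,195). The gauge is at (325,252), the tray at (408,251), the dish at (458,275), the marker at (344,297) and the phone at (177,246). I choose the two white open tubes and will check them in a close crop.

```bash
python3 - <<'E'
from h import *
f=load('top');im=f['frame'][:,:,::-1]
a=cv2.resize(im[220:300,195:355],None,fx=5,fy=5,interpolation=cv2.INTER_CUBIC)
g=cv2.resize(im[225:300,385:485],None,fx=4,fy=4,interpolation=cv2.INTER_CUBIC)[:200]
c=np.zeros((600,800,3),np.uint8);c[:400]=a;c[400:,:400]=g
cv2.imwrite('pics/crop0.png',c)
for n,u,v,z in[('sA',212,268,.06),('sB',273,251,.06),('purple',223,239,.06),('green',267,278,.06),('vl',227,195,.09),('vr',259,195,.09),('gauge',325,252,.01),('tray',408,251,.01),('dish',458,275,.01),('mark1',348,277,.01),('mark2',341,318,.01),('ph',177,246,.01)]:print(n,onz(f,u,v,z).round(3))
E
```

```text
sA [0.475 0.342 0.06 ]
sB [0.522 0.176 0.06 ]
purple [0.554 0.314 0.06 ]
green [0.449 0.192 0.06 ]
vl [0.671 0.3   0.09 ]
vr [0.671 0.214 0.09 ]
gauge [0.523 0.033 0.01 ]
tray [ 0.527 -0.202  0.01 ]
dish [ 0.46  -0.345  0.01 ]
mark1 [ 0.453 -0.032  0.01 ]
mark2 [ 0.338 -0.012  0.01 ]
ph [0.537 0.452 0.01 ]
```

View pics/crop0.png

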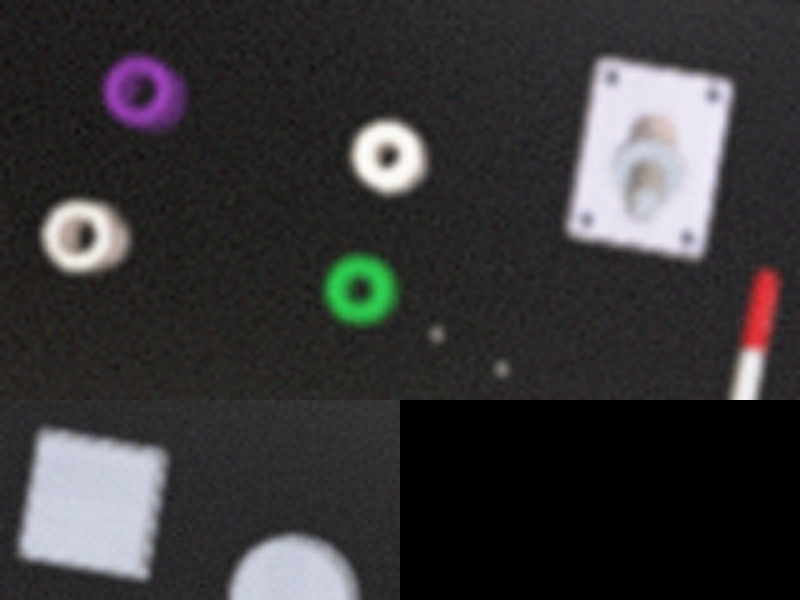

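The crop shows both white tubes clearly. The ring tops are at about (210.8,267.2) for A, whose bore looks wider, and (272.4,251.2) for B. The pin tip is near (323.4,262) and the gauge yaw is about -9°.

```bash
python3 - <<'E'
from h import *
f=load('top');s=load('scene')
pl=[onz(f,195+u/5,220+v/5,.01) for u,v in[(597,58),(733,80),(702,260),(568,237)]]
pl=np.array(pl);print(pl.round(3),pl.mean(0));print(np.linalg.norm(np.roll(pl,-1,0)-pl,axis=1))
e=pl[0]-pl[3]+pl[1]-pl[2];print('yaw',np.degrees(np.arctan2(e[1],e[0])))
print('tip',onz(f,323.4,261.6,.094),'collar',onz(f,195+648/5,220+160/5,.055))
print('A',onz(f,210.8,267.2,.06),'B',onz(f,272.4,251.2,.06),'tray',onz(f,408.5,251,.014),'dish',onz(f,458,275,.014))
im=s['frame'][:,:,::-1]
c=np.zeros((600,800,3),np.uint8)
c[:480,:]=cv2.resize(im[225:285,200:300],None,fx=8,fy=8,interpolation=cv2.INTER_CUBIC)
c[:480,400:]=cv2.resize(im[225:285,300:350],None,fx=8,fy=8,interpolation=cv2.INTER_CUBIC)
cv2.imwrite('pics/crop1.png',c)
E
```

```text
[[ 0.58   0.064  0.01 ]
 [ 0.568 -0.013  0.01 ]
 [ 0.467  0.004  0.01 ]
 [ 0.479  0.079  0.01 ]] [0.52370651 0.03335981 0.01      ]
[0.07787351 0.10316019 0.07651107 0.10239641]
yaw -9.22354760119333
tip [0.49308414 0.03956135 0.094     ] collar [0.52063857 0.03556582 0.055     ]
A [0.47699562 0.34569189 0.06      ] B [0.52172283 0.17803028 0.06      ] tray [ 0.5268282  -0.20247296  0.014     ] dish [ 0.45953759 -0.34347665  0.014     ]
```

View pics/crop1.png

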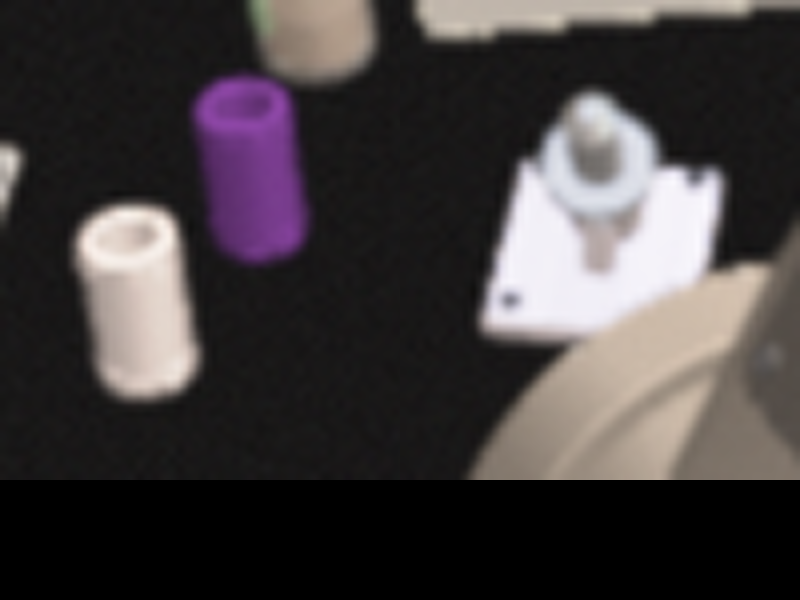

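```bash
cat >> h.py <<'E'
def plan(P,yaw=-9.2,n=8,start=None):
    """tool-frame rows from the present (or given) pose to P; yaw of tool x, tool down"""
    if start is None:
        s=ctrl.sense();p=np.array(s['tcp_pos']);m=R.from_quat(s['tcp_rot']).as_matrix();y0=np.degrees(np.arctan2(m[1,0],m[0,0]))
    else: p,y0=np.array(start[0]),start[1]
    d=(np.array(P)-p)/n;dt=-(yaw-y0)/n;out=[]
    for i in range(n):
        a=np.radians(y0-dt*i)
        out+=[round(100*(d[0]*np.cos(a)+d[1]*np.sin(a)),1),round(100*(d[0]*np.sin(a)-d[1]*np.cos(a)),1),round(-100*d[2],1),round(dt,1)]
    print(out if abs(dt)>.05 else (n,'x',out[:4],'total',np.round(np.array([d[0]*np.cos(a)+d[1]*np.sin(a),d[0]*np.sin(a)-d[1]*np.cos(a),-d[2]])*100*n,2)))
def st():
    s=ctrl.sense();m=R.from_quat(s['tcp_rot']).as_matrix()
    print(round(s['time_s'],2),'tcp',np.round(s['tcp_pos'],4),'yaw',round(np.degrees(np.arctan2(m[1,0],m[0,0])),2),'z',m[:,2].round(3),'F',np.round(s['force'],1),'T',np.round(s['wrist_torque'],2),'op',round(s['opening'],4),'g',round(s['gripper_force'],1))
E
python3 - <<'E'
from h import *
plan([.46,-.36,.25]);plan([.46,.04,.26],start=([.46,-.36,.25],-9.2))
E
```

```text
[np.float64(4.1), np.float64(-2.4), np.float64(-0.0), np.float64(3.3), np.float64(4.0), np.float64(-2.7), np.float64(-0.0), np.float64(3.3), np.float64(3.8), np.float64(-2.9), np.float64(-0.0), np.float64(3.3), np.float64(3.7), np.float64(-3.1), np.float64(-0.0), np.float64(3.3), np.float64(3.5), np.float64(-3.3), np.float64(-0.0), np.float64(3.3), np.float64(3.3), np.float64(-3.5), np.float64(-0.0), np.float64(3.3), np.float64(3.1), np.float64(-3.7), np.float64(-0.0), np.float64(3.3), np.float64(2.8), np.float64(-3.9), np.float64(-0.0), np.float64(3.3)]
(8, 'x', [np.float64(-0.8), np.float64(-4.9), np.float64(-0.1), -0.0], 'total', array([ -6.4 , -39.49,  -1.  ]))
```

Call:
arm_command(targets=[4.1,-2.4,0,3.3,4.0,-2.7,0,3.3,3.8,-2.9,0,3.3,3.7,-3.1,0,3.3,3.5,-3.3,0,3.3,3.3,-3.5,0,3.3,3.1,-3.7,0,3.3,2.8,-3.9,0,3.3], fingers=6)

```text
time_s: 1.1
tcp_pos: [0.4605, -0.3577, 0.2474]
tcp_rot: [0.997, -0.079, -0.0, -0.0]
force: [0.7, -1.0, 0.1]
opening: 0.0596
gripper_force: 0.0
```

Call:
arm_command(targets=[-0.8,-5,-0.1,0,-0.8,-5,-0.1,0,-0.8,-5,-0.1,0,-0.8,-5,-0.1,0,-0.8,-5,-0.1,0,-0.8,-5,-0.1,0,-0.8,-5,-0.1,0,-0.8,-4.5,-0.1,0])

```text
time_s: 2.1
tcp_pos: [0.4579, 0.0428, 0.2556]
tcp_rot: [0.997, -0.078, -0.0, 0.0]
force: [0.2, -0.2, -0.0]
opening: 0.0598
gripper_force: 0.0
```

```bash
python3 - <<'E'
from h import *
f=grab('wrist','w1');st()
V=f['view'];print(-V[:3,:3].T@V[:3,3],V[:3,:3].round(2))
print(proj(f,[[.4984,.039,.094],[.5206,.0356,.055]]))
E
```

```text
2.15 tcp [0.4577 0.0492 0.256 ] yaw -8.56 z [ 0.001  0.003 -1.   ] F [-0.5  3.8  0.5] T [ 0.39 -0.02  0.06] op 0.0598 g 0.0
[0.52523002 0.03173237 0.39301331] [[-0.16 -0.99  0.  ]
 [-0.96  0.15  0.25]
 [-0.25  0.04 -0.97]]
[[317.49409865 175.85453294]
 [317.77529764 144.54779925]]
```

View pics/w1.png

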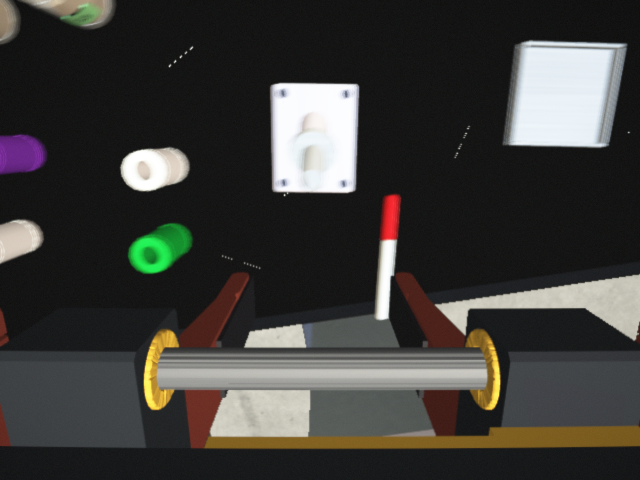

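The wrist view shows the gauge plate at (315,138), the pin tip near (312,180) and the collar near (313,152). The marker is at (388,250) and B's tube at (150,170). I'll take a sharp crop now that the arm is at rest.

```bash
python3 - <<'E'
from h import *
f=grab('wrist');st()
im=f['frame'][:,:,::-1]
c=np.zeros((600,800,3),np.uint8)
c[:,:400]=cv2.resize(im[75:195,270:350],None,fx=5,fy=5,interpolation=cv2.INTER_CUBIC)
c[:,400:]=cv2.resize(im[135:255,115:195],None,fx=5,fy=5,interpolation=cv2.INTER_CUBIC)
cv2.imwrite('pics/crop2.png',c)
E
```

```text
2.2 tcp [0.4579 0.0462 0.2558] yaw -8.54 z [ 0.     0.002 -1.   ] F [-0.3  0.1  0.1] T [ 0.03 -0.01 -0.02] op 0.06 g 0.0
```

View pics/crop2.png

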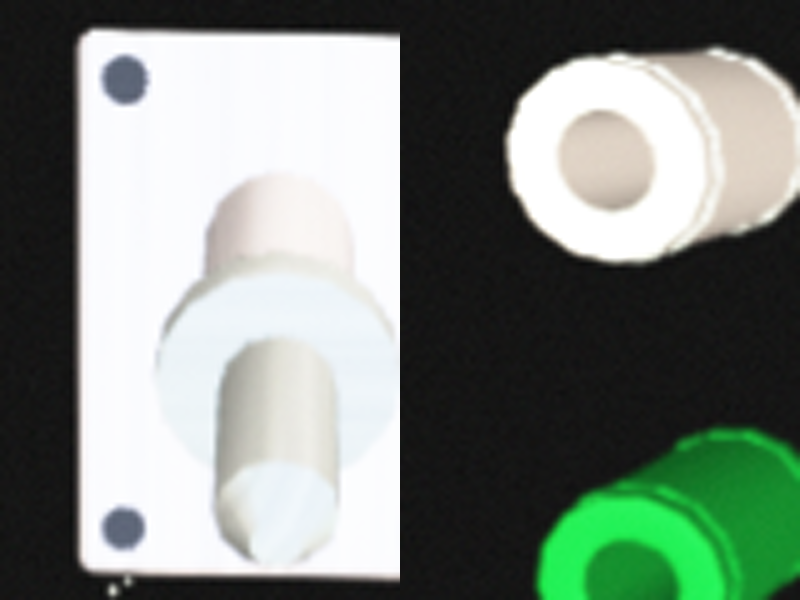

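The crop shows the pin end face at full-frame (324.4,184) and the collar face centre at (325.4,149.6). B's bore is about 0.47 of its outer diameter, so it is probably the narrow one. I'll try A first.

```bash
python3 - <<'E'
from h import *
f=load('wrist')
print('tip',onz(f,324.4,184,.094),'collar',onz(f,325.4,149.6,.055))
print('plate L',[onz(f,270+u/5,75+v/5,.01).round(4) for u,v in[(80,30),(80,572)]])
print('Btop',onz(f,115+(606-400)/5,135+158/5,.06))
plan([.477,.346,.2],n=8); plan([.477,.346,.2],n=7)
E
```

```text
tip [0.49141494 0.04189479 0.094     ] collar [0.51550332 0.03730862 0.055     ]
plate L [array([0.5805, 0.0639, 0.01  ]), array([0.4824, 0.0809, 0.01  ])]
Btop [0.52316563 0.1801929  0.06      ]
[np.float64(-0.3), np.float64(-3.7), np.float64(0.7), np.float64(0.1), np.float64(-0.3), np.float64(-3.7), np.float64(0.7), np.float64(0.1), np.float64(-0.3), np.float64(-3.7), np.float64(0.7), np.float64(0.1), np.float64(-0.3), np.float64(-3.7), np.float64(0.7), np.float64(0.1), np.float64(-0.3), np.float64(-3.7), np.float64(0.7), np.float64(0.1), np.float64(-0.3), np.float64(-3.7), np.float64(0.7), np.float64(0.1), np.float64(-0.4), np.float64(-3.7), np.float64(0.7), np.float64(0.1), np.float64(-0.4), np.float64(-3.7), np.float64(0.7), np.float64(0.1)]
[np.float64(-0.4), np.float64(-4.3), np.float64(0.8), np.float64(0.1), np.float64(-0.4), np.float64(-4.3), np.float64(0.8), np.float64(0.1), np.float64(-0.4), np.float64(-4.3), np.float64(0.8), np.float64(0.1), np.float64(-0.4), np.float64(-4.3), np.float64(0.8), np.float64(0.1), np.float64(-0.4), np.float64(-4.3), np.float64(0.8), np.float64(0.1), np.float64(-0.4), np.float64(-4.3), np.float64(0.8), np.float64(0.1), np.float64(-0.4), np.float64(-4.3), np.float64(0.8), np.float64(0.1)]
```

Call:
arm_command(targets=[-1,-4,0,1,-1.3,-4,0,0,-1.3,-4,0,0,-1.3,-4,0,0,-1.2,-4,0,0,-1,-4,0,0,-1,-4,0,0,-0.8,-2,0,0])

```text
time_s: 3.2
tcp_pos: [0.4218, 0.3533, 0.2552]
tcp_rot: [0.996, -0.086, -0.0, -0.0]
force: [0.0, -0.6, -1.2]
opening: 0.0597
gripper_force: 0.0
```

```bash
python3 - <<'E'
from h import *
f=grab('wrist');f=grab('wrist','w2');st()
print(proj(f,[[.478,.347,.06],[.478,.347,0]]))
im=f['frame'];m=(im.min(2)>235).astype(np.uint8)
n,l,s,c=cv2.connectedComponentsWithStats(m)
for i in range(1,n):
    if s[i,4]>150:print(s[i],c[i],onz(f,*c[i],.06))
u,v=proj(f,[[.478,.347,.06]])[0].astype(int)
cv2.imwrite('pics/crop3.png',cv2.resize(im[max(v-50,0):v+70,max(u-80,0):u+80,::-1],None,fx=5,fy=5))
E
```

```text
3.3 tcp [0.4212 0.3536 0.2552] yaw -9.81 z [-0.001  0.001 -1.   ] F [-0.7 -0.6 -0.8] T [-0.01  0.03  0.01] op 0.0597 g 0.0
[[319.78453805 150.728373  ]
 [320.14686575 148.74390219]]
[ 602    0   38   95 2913] [623.72811535  49.71713011] [0.51492824 0.09741269 0.06      ]
[ 142   18  103  167 1333] [194.7771943  98.2108027] [0.53592813 0.43910253 0.06      ]
[ 497   34   42   48 1113] [517.68014376  56.4034142 ] [0.52350915 0.18102918 0.06      ]
[298 130  41  42 735] [317.22312925 150.70340136] [0.47837966 0.3490882  0.06      ]
[ 274  280  120   67 5124] [336.03376269 315.05854801] [0.32956785 0.35748005 0.06      ]
[294 391  43  44 964] [311.90248963 410.13900415] [0.23217582 0.39750372 0.06      ]
```

View pics/crop3.png

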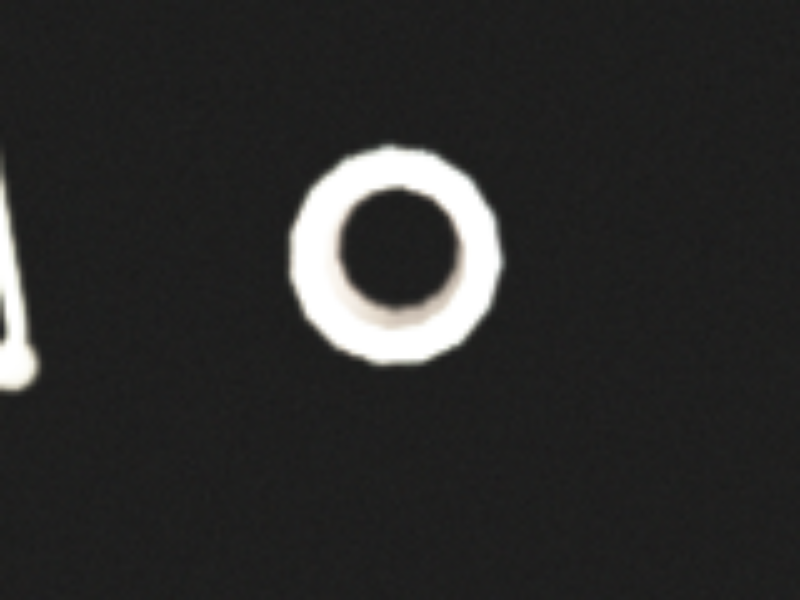

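A's top ring is clean. Its bore is about 0.68 of the outer diameter, so it is probably the 24 mm one, and its centre is at (0.4785,0.348). Next I'll grasp it.

```bash
sed -i 's/out+=\[round/out+=[round/; s/print(out if abs(dt)>.05 else/print([float(x) for x in out] if abs(dt)>.15 else/' h.py; python3 - <<'E'
from h import *
plan([.4785,.348,.041],yaw=-9.8)
E
```

```text
(8, 'x', [np.float64(0.7), np.float64(-0.1), np.float64(2.7), np.float64(-0.0)], 'total', array([ 5.75, -0.43, 21.42]))
```

Call:
arm_command(targets=[2,-0.2,2,0,2,-0.2,3,0,1.75,0,3,0,0,0,3,0,0,0,3,0,0,0,3,0,0,0,2.5,0,0,0,1.9,0])

```text
time_s: 4.3
tcp_pos: [0.4799, 0.3435, 0.0404]
tcp_rot: [0.996, -0.088, -0.0, 0.001]
force: [1.1, 0.3, -0.1]
opening: 0.0601
gripper_force: 0.0
```

Call:
arm_command(targets=[0,0,0,0,0,0,0,0,0,0,0,0,0,0,0,0,0,0,0,0,0,0,0,0,0,0,0,0,0,0,0,0], fingers=2, force=8)

```text
time_s: 5.3
tcp_pos: [0.4801, 0.3464, 0.0427]
tcp_rot: [0.996, -0.087, 0.001, -0.001]
force: [-0.6, -0.4, 7.1]
opening: 0.0337
gripper_force: 8.0
```

```bash
python3 - <<'E'
from h import *
st();plan([.48,.346,.16],yaw=-9.5,n=3);plan([.494,.041,.16],yaw=-9.8,n=8,start=([.48,.346,.16],-9.8))
E
```

```text
5.3 tcp [0.4801 0.3464 0.0427] yaw -9.99 z [ 0.002  0.001 -1.   ] F [-0.6 -0.4  7.1] T [-0.09  0.01  0.02] op 0.0337 g 8.0
[0.0, 0.0, -3.9, -0.2, 0.0, 0.0, -3.9, -0.2, 0.0, 0.0, -3.9, -0.2]
(8, 'x', [np.float64(0.8), np.float64(3.7), np.float64(-0.0), -0.0], 'total', array([ 6.57, 29.82, -0.  ]))
```

Call:
arm_command(targets=[0,0,-2,0,0,0,-4,0,0,0,-4,0,0.5,2,-3,0,1,4,0,0,1,4,0,0,1,4,0,0,1,4,0,0])

```text
time_s: 6.3
tcp_pos: [0.4922, 0.1594, 0.1727]
tcp_rot: [0.996, -0.087, 0.0, -0.0]
force: [0.5, -0.2, -0.2]
opening: 0.0343
gripper_force: 8.0
```

Call:
arm_command(targets=[1,4,0,0,0.6,4,0,0,0.5,3,0,0,0,0.8,0,0,0,0,0,0,0,0,0,0,0,0,0,0,0,0,0,0])

```text
time_s: 7.3
tcp_pos: [0.4926, 0.0416, 0.1716]
tcp_rot: [0.996, -0.086, -0.0, -0.0]
force: [-0.6, 0.2, -0.8]
opening: 0.0341
gripper_force: 8.0
```

```bash
python3 - <<'E'
from h import *
f=grab('wrist','w3');st()
E
```

```text
7.35 tcp [0.4926 0.0414 0.1716] yaw -9.94 z [-0.  0. -1.] F [ 0.3  0.3 -1. ] T [0.04 0.03 0.03] op 0.0345 g 8.0
```

View pics/w3.png

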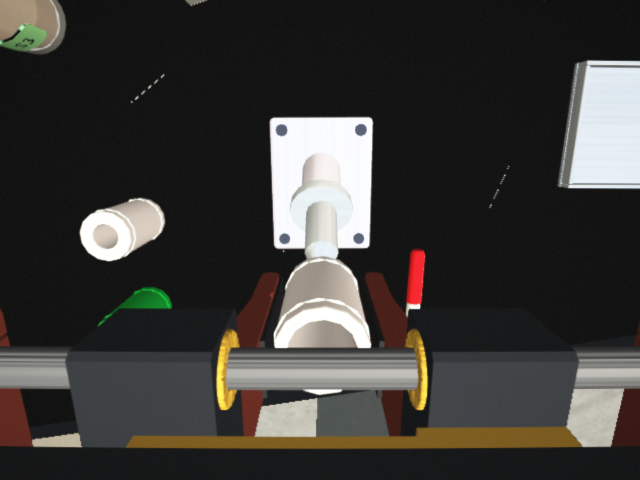

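The wrist view shows sleeve A held upright between the fingers. Its lower end's far edge is at about (320,259), and the pin tip is ahead and below at about (321,250), laterally in line.

```bash
python3 - <<'E'
from h import *
f=load('wrist');t=np.array([.4926,.0414,.1716]);a=np.radians(-9.9);s=np.array([np.cos(a),np.sin(a),0]);y=np.array([-s[1],s[0],0])
for dx in(-.003,0,.003):
    c=t+s*dx;b=c-[0,0,.0425]
    print(dx,'bottom far',proj(f,[b+s*.017])[0],'bottom +-y',proj(f,[b+y*.017,b-y*.017]).round(1).tolist(),'top ctr',proj(f,[b+[0,0,.06]])[0],'top near bore',proj(f,[b+[0,0,.06]+s*.012])[0])
print('tip',proj(f,[[.492,.0415,.094]]),onz(f,321,250,.094),'collar',onz(f,321,207,.055))
g=f['frame'].mean(2).astype(int)
print(g[240:275:1,320].tolist());print(g[285,260:380:2].tolist())
E
```

```text
-0.003 bottom far [321.0423493  255.04795786] bottom +-y [[286.3, 288.3], [355.8, 288.3]] top ctr [320.82690892 353.34149248] top near bore [320.80833607 321.253872  ]
0 bottom far [321.04005123 249.02011829] bottom +-y [[286.2, 282.5], [355.9, 282.5]] top ctr [320.82232932 345.46145622] top near bore [320.80358567 312.99106132]
0.003 bottom far [321.03773935 242.94359418] bottom +-y [[286.1, 276.7], [356.0, 276.7]] top ctr [320.81770755 337.48772443] top near bore [320.79879171 304.62917547]
tip [[321.14125526 261.76264206]] [0.49894106 0.0403682  0.094     ] collar [0.51676875 0.03730666 0.055     ]
[227, 235, 240, 240, 241, 241, 241, 241, 240, 239, 239, 239, 239, 240, 239, 234, 205, 159, 211, 251, 250, 177, 145, 144, 143, 146, 146, 145, 146, 146, 146, 146, 148, 147, 147]
[44, 45, 43, 46, 43, 44, 42, 45, 56, 25, 30, 29, 27, 239, 147, 146, 150, 147, 151, 149, 146, 148, 148, 146, 145, 146, 146, 148, 147, 148, 152, 152, 153, 155, 159, 162, 163, 166, 169, 173, 175, 179, 180, 184, 188, 192, 196, 201, 251, 68, 16, 18, 21, 25, 41, 47, 45, 43, 43, 43]
```

Call:
arm_command(targets=[0.4,0,0.5,0,0.35,0,1,0,0,0,1,0,0,0,0.7,0,0,0,0.4,0,0,0,0.2,0,0,0,0.2,0,0,0,0,0], force=5)

```text
time_s: 8.35
tcp_pos: [0.5001, 0.0396, 0.1317]
tcp_rot: [0.996, -0.087, 0.0, -0.0]
force: [0.5, -0.0, -0.4]
opening: 0.0344
gripper_force: 5.0
```

```bash
python3 - <<'E'
from h import *
st()
E
```

```text
8.35 tcp [0.5001 0.0396 0.1317] yaw -9.99 z [ 0.  0. -1.] F [ 0.5 -0.  -0.4] T [ 0.07 -0.    0.01] op 0.0344 g 5.0
```

Call:
arm_command(targets=[0,0,0.1,0,0,0,0.1,0,-0.2,0,0.1,0,-0.2,0,0.1,0,-0.3,0,0.1,0,-0.3,0,0.1,0,-0.3,0,0.1,0,-0.3,0,0.1,0])

```text
time_s: 9.35
tcp_pos: [0.4841, 0.0424, 0.1236]
tcp_rot: [0.996, -0.087, 0.0, -0.0]
force: [1.9, -0.1, -0.7]
opening: 0.0323
gripper_force: 5.0
```

```bash
python3 - <<'E'
from h import *
f=grab('wrist','w4');st()
g=f['frame'].mean(2).astype(int)
print(g[230:330:2,320].tolist())
for r in (250,270,290,310,330):
    row=f['frame'][r,250:400].astype(int).mean(1);print(r,(250+np.where(row>120)[0][[0,-1]]).tolist())
E
```

```text
9.4 tcp [0.4836 0.0425 0.1234] yaw -9.98 z [-0.  0. -1.] F [ 2.1 -0.  -0.9] T [-0.03 -0.47 -0.02] op 0.0323 g 5.0
[208, 199, 187, 188, 193, 233, 194, 190, 190, 191, 193, 191, 193, 193, 193, 194, 193, 194, 195, 195, 195, 196, 195, 197, 196, 195, 196, 198, 196, 197, 197, 199, 198, 199, 199, 198, 198, 199, 200, 193, 233, 223, 200, 201, 201, 202, 222, 247, 253, 253]
250 [264, 376]
270 [284, 359]
290 [283, 361]
310 [281, 363]
330 [277, 366]
```

View pics/w4.png

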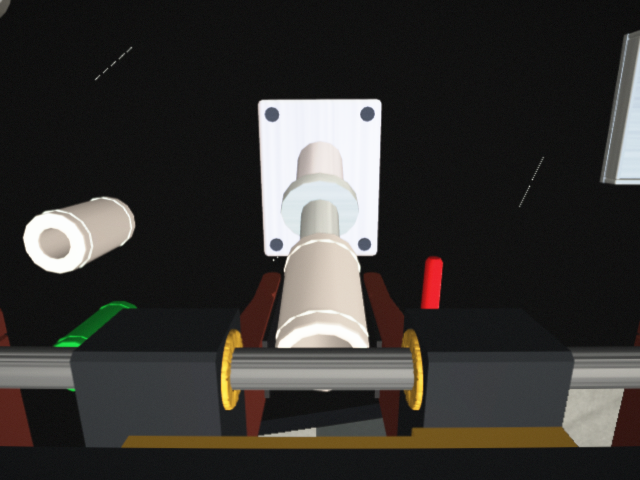

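The sleeve has pivoted in the light grip. It now leans along the pin with its lower end past the tip, at about (320,240). I'll slide it down along the pin axis.

Call:
arm_command(targets=[0.2,0,0.35,0,0.2,0,0.35,0,0.2,0,0.35,0,0.2,0,0.35,0,0.2,0,0.35,0,0.2,0,0.35,0,0,0,0,0,0,0,0,0])

```text
time_s: 10.4
tcp_pos: [0.4956, 0.0407, 0.1022]
tcp_rot: [0.996, -0.087, -0.0, -0.0]
force: [-1.5, 3.4, -4.8]
opening: 0.0326
gripper_force: 5.0
```

```bash
python3 - <<'E'
from h import *
f=grab('wrist');st()
g=f['frame'].mean(2).astype(int)
print(g[170:330:2,320].tolist())
E
```

```text
10.45 tcp [0.4956 0.0407 0.1022] yaw -9.96 z [-0.001  0.    -1.   ] F [-1.8  4.1 -4.1] T [0.96 0.29 0.  ] op 0.0328 g 5.0
[228, 229, 230, 230, 229, 230, 231, 231, 231, 231, 231, 231, 231, 232, 231, 227, 198, 203, 206, 213, 218, 230, 231, 229, 229, 229, 230, 232, 232, 229, 205, 194, 187, 194, 190, 190, 222, 224, 192, 193, 193, 194, 194, 194, 195, 195, 194, 196, 196, 196, 195, 196, 197, 197, 197, 197, 198, 197, 199, 198, 200, 199, 200, 202, 201, 199, 201, 201, 202, 200, 201, 202, 199, 198, 242, 211, 202, 202, 202, 202]
```

Call:
arm_command(targets=[0,-0.1,0,0,0.1,-0.05,0.15,0,0.1,0,0.2,0,0.1,0,0.15,0,0.1,0,0.15,0,0,0,0,0,0,0,0,0,0,0,0,0])

```text
time_s: 11.45
tcp_pos: [0.5002, 0.0405, 0.0963]
tcp_rot: [0.996, -0.087, -0.0, 0.0]
force: [-4.6, -1.0, 3.7]
opening: 0.0323
gripper_force: 5.0
```

```bash
python3 - <<'E'
from h import *
f=grab('wrist');st()
g=f['frame'].mean(2).astype(int)
print(g[200:330:2,320].tolist())
E
```

```text
11.5 tcp [0.5002 0.0405 0.0963] yaw -10.02 z [-0.    -0.001 -1.   ] F [-4.4 -1.5  4. ] T [-0.25  1.02 -0.03] op 0.0325 g 5.0
[230, 231, 231, 231, 231, 232, 231, 195, 202, 203, 210, 214, 227, 231, 231, 229, 230, 231, 231, 232, 230, 206, 196, 197, 197, 224, 216, 198, 198, 199, 198, 199, 200, 200, 200, 200, 200, 200, 202, 202, 202, 203, 203, 202, 202, 202, 203, 204, 204, 206, 204, 206, 206, 205, 205, 205, 204, 207, 206, 207, 207, 207, 207, 207, 203]
```

Call:
arm_command(targets=[-0.1,0,0.1,0,0.1,0,0.1,0,0.1,0,0.2,0,0.1,0,0.1,0,0,0,0,0,0,0,0,0,0,0,0,0,0,0,0,0])

```text
time_s: 12.5
tcp_pos: [0.5023, 0.041, 0.0911]
tcp_rot: [0.996, -0.087, 0.0, -0.0]
force: [-1.9, 2.1, 1.4]
opening: 0.0324
gripper_force: 5.0
```

```bash
python3 - <<'E'
from h import *
f=grab('wrist','w5');st()
g=f['frame'].mean(2).astype(int)
print(g[200:330:2,320].tolist())
# predicted seated lip and collar in image
col=np.array([.515,.0375,.055]);a=np.radians(-9.6);s=np.array([np.cos(a),np.sin(a),0]);r=s*.866+[0,0,.5]
ax=-s*.5+[0,0,.866]
print('collar far',proj(f,[col+r*.021]),'seated lip',proj(f,[col+r*.017]),'top far rim',proj(f,[col+ax*.06+r*.017]),'mid far',proj(f,[col+ax*.005+r*.017]))
E
```

```text
12.55 tcp [0.5023 0.041  0.0911] yaw -9.98 z [ 0.  0. -1.] F [-1.7  1.3  1.5] T [0.44 0.53 0.03] op 0.0325 g 5.0
[228, 228, 228, 229, 229, 229, 230, 230, 230, 230, 206, 196, 199, 203, 208, 213, 229, 230, 230, 229, 229, 228, 195, 207, 207, 206, 215, 239, 208, 208, 208, 209, 210, 209, 209, 210, 210, 210, 211, 211, 211, 211, 211, 212, 211, 212, 211, 212, 213, 213, 213, 214, 214, 214, 213, 215, 214, 214, 215, 213, 216, 215, 215, 214, 215]
collar far [[323.03218524 227.56246463]] seated lip [[323.05880557 234.34667849]] top far rim [[324.10720134 362.2393129 ]] mid far [[323.12581801 242.50116203]]
```

Call:
arm_command(targets=[0,0,0,0,0,0,0,0,0,0,0,0,0,0,0,0,0,0,0,0,0,0,0,0,0,0,0,0,0,0,0,0], fingers=5.5)

```text
time_s: 13.55
tcp_pos: [0.5023, 0.0407, 0.0912]
tcp_rot: [0.996, -0.087, 0.0, 0.0]
force: [-0.1, -0.2, 0.6]
opening: 0.0552
gripper_force: 0.0
```

```bash
python3 - <<'E'
from h import *
f=grab('wrist','w6');t=grab('top');st()
g=f['frame'].mean(2).astype(int)
print(g[200:330:2,320].tolist())
s=grab('scene')
a=cv2.resize(f['frame'][150:390,200:440,::-1],(480,480),interpolation=cv2.INTER_CUBIC)
b=cv2.resize(s['frame'][205:285,290:340,::-1],(300,480),interpolation=cv2.INTER_CUBIC)
cv2.imwrite('pics/last.png',np.hstack([a,b]))
E
```

```text
13.65 tcp [0.5023 0.0407 0.0912] yaw -10.0 z [ 0. -0. -1.] F [ 0.2 -0.  -0.6] T [0.06 0.   0.03] op 0.0552 g 0.0
[229, 229, 229, 229, 229, 230, 229, 230, 231, 230, 209, 197, 199, 203, 210, 213, 229, 230, 230, 229, 228, 225, 223, 226, 226, 226, 228, 242, 229, 226, 226, 226, 227, 227, 226, 226, 227, 228, 228, 228, 227, 228, 229, 229, 228, 228, 229, 229, 229, 230, 230, 229, 230, 230, 230, 230, 230, 229, 230, 230, 231, 231, 231, 231, 231]
```

View pics/last.png

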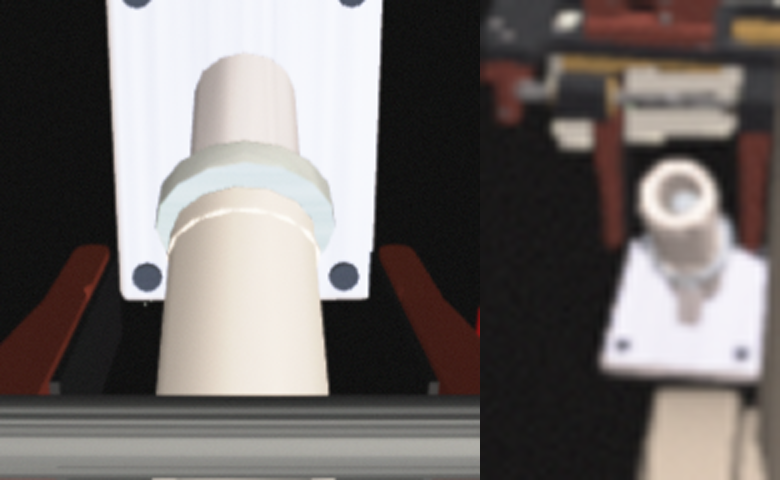

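Seated: the crop shows the sleeve's lower rim flat on the collar at about (245,195), with no pin showing between them, and the bore around the pin in the scene view. So A is the 24 mm sleeve. I'll regrip, pull it back along the axis and use the pin tip to lever it upright.

Call:
arm_command(targets=[0,0,0,0,0,0,0,0,0,0,0,0,0,0,0,0,0,0,0,0,0,0,0,0,0,0,0,0,0,0,0,0], fingers=2, force=8)

```text
time_s: 14.7
tcp_pos: [0.5023, 0.0407, 0.0912]
tcp_rot: [0.996, -0.087, 0.0, 0.0]
force: [-0.4, -0.7, -0.2]
opening: 0.0326
gripper_force: 8.0
```

Call:
arm_command(targets=[-0.2,0,-0.35,0,-0.2,0,-0.35,0,-0.2,0,-0.35,0,-0.2,0,-0.35,0,-0.2,0,-0.35,0,-0.2,0,-0.35,0,-0.2,0,-0.35,0,-0.2,0,-0.35,0])

```text
time_s: 15.7
tcp_pos: [0.4863, 0.0435, 0.1194]
tcp_rot: [0.996, -0.087, -0.0, 0.0]
force: [0.4, 0.4, -0.4]
opening: 0.0327
gripper_force: 8.0
```

```bash
python3 - <<'E'
from h import *
f=grab('wrist','w7');st()
g=f['frame'].mean(2).astype(int)
print(g[200:340:2,320].tolist())
E
```

```text
15.75 tcp [0.4863 0.0436 0.1197] yaw -9.99 z [ 0. -0. -1.] F [-0.2 -0.1  0.5] T [ 0.08 -0.   -0.02] op 0.0327 g 8.0
[234, 232, 218, 188, 189, 189, 190, 190, 193, 192, 192, 193, 195, 194, 194, 196, 197, 197, 198, 198, 197, 196, 223, 226, 228, 227, 228, 241, 230, 227, 227, 228, 228, 228, 229, 229, 229, 229, 228, 229, 229, 229, 229, 230, 230, 230, 230, 231, 229, 230, 230, 231, 231, 231, 231, 231, 231, 232, 232, 232, 231, 232, 232, 232, 232, 232, 233, 232, 232, 232]
```

Call:
arm_command(targets=[0.2,0,-0.1,0,0.3,0,-0.1,0,0.3,0,-0.15,0,0.3,0,-0.15,0,0.3,0,-0.15,0,0.3,0,-0.15,0,0.3,0,-0.1,0,0,0,0,0], force=5)

```text
time_s: 16.75
tcp_pos: [0.507, 0.04, 0.1285]
tcp_rot: [0.996, -0.087, 0.001, -0.0]
force: [-1.8, -0.2, -0.6]
opening: 0.0324
gripper_force: 5.0
```

```bash
cat >> h.py <<'E'
def tilt(f,hg=.035,off=-.0045):
    """print predicted rows of lower band highlight/lip for tilts, and the measured brightness"""
    s=ctrl.sense();t=np.array(s['tcp_pos']);a=np.radians(-9.98);e=np.array([np.cos(a),np.sin(a),0]);p=t-[0,0,.006]+e*off
    for th in(0,10,20,30):
        c,q=np.cos(np.radians(th)),np.sin(np.radians(th));ax=-e*q+[0,0,c];r=e*c+[0,0,q]
        print(th,proj(f,[p-ax*hg+r*.017,p-ax*(hg-.005)+r*.017,p+ax*(.06-hg)+r*.017])[:,1].round(1))
    print(f['frame'].mean(2).astype(int)[200:340:2,320].tolist())
E
python3 - <<'E'
from h import *
f=load('wrist');print('before');
f=grab('wrist','w8');st();tilt(f)
E
```

```text
before
16.8 tcp [0.5069 0.0399 0.1285] yaw -10.0 z [ 0.001  0.    -1.   ] F [-1.5 -0.9  0. ] T [-0.02  0.31 -0.04] op 0.0329 g 5.0
0 [259.2 262.4 313.7]
10 [249.5 254.3 330.1]
20 [241.2 247.7 346.6]
30 [234.8 242.9 362.3]
[234, 235, 235, 235, 236, 236, 237, 229, 209, 211, 217, 220, 232, 237, 235, 236, 236, 238, 238, 236, 205, 194, 194, 195, 196, 198, 198, 198, 200, 200, 201, 201, 202, 190, 160, 159, 206, 196, 161, 160, 162, 163, 162, 163, 164, 163, 163, 164, 164, 166, 167, 163, 166, 167, 168, 168, 168, 167, 169, 169, 169, 170, 170, 171, 170, 172, 236, 177, 171, 173]
```

Call:
arm_command(targets=[0.2,0,-0.05,0,0.2,0,0,0,0.1,0,0,0,0,0,-0.3,0,0,0,-1,0,0,0,-2,0,0,0,-2,0,0,0,0,0])

```text
time_s: 17.8
tcp_pos: [0.5131, 0.0394, 0.1839]
tcp_rot: [0.996, -0.087, 0.003, -0.0]
force: [-0.2, -0.1, -0.4]
opening: 0.0326
gripper_force: 5.0
```

```bash
python3 - <<'E'
from h import *
f=grab('wrist','w9');st();tilt(f,off=-.008);tilt(f,off=-.006)
im=f['frame'][:,:,:].astype(int).mean(2)
for r in (270,280,300,320,334):
    row=im[r,250:400];k=250+np.where(row>120)[0];print(r,k[[0,-1]].tolist())
plan([.46,-.35,.18],yaw=-10)
E
```

```text
17.85 tcp [0.5122 0.0392 0.1828] yaw -10.01 z [ 0.003  0.    -1.   ] F [-0.4 -0.1 -1.5] T [ 0.03 -0.02  0.04] op 0.0328 g 5.0
0 [267.4 270.7 323.8]
10 [257.9 262.8 340. ]
20 [250.  256.5 356.3]
30 [243.8 252.  371.7]
[239, 239, 239, 240, 240, 216, 217, 224, 234, 242, 241, 242, 243, 243, 241, 203, 193, 195, 195, 196, 197, 198, 199, 200, 201, 202, 202, 203, 203, 204, 205, 205, 206, 205, 208, 233, 239, 183, 159, 233, 173, 155, 156, 156, 157, 157, 158, 157, 158, 159, 159, 160, 161, 160, 161, 160, 160, 161, 162, 164, 161, 163, 162, 162, 180, 247, 165, 161, 165, 192]
0 [263.4 266.7 318.3]
10 [253.8 258.7 334.5]
20 [245.7 252.2 350.9]
30 [239.4 247.5 366.4]
[239, 239, 239, 240, 240, 216, 217, 224, 234, 242, 241, 242, 243, 243, 241, 203, 193, 195, 195, 196, 197, 198, 199, 200, 201, 202, 202, 203, 203, 204, 205, 205, 206, 205, 208, 233, 239, 183, 159, 233, 173, 155, 156, 156, 157, 157, 158, 157, 158, 159, 159, 160, 161, 160, 161, 160, 160, 161, 162, 164, 161, 163, 162, 162, 180, 247, 165, 161, 165, 192]
270 [287, 338]
280 [302, 342]
300 [287, 356]
320 [285, 359]
334 [283, 361]
(8, 'x', [np.float64(0.2), np.float64(4.9), np.float64(0.0), np.float64(-0.0)], 'total', array([ 1.62, 39.23,  0.28]))
```

Call:
arm_command(targets=[0.2,2,0,0,0.3,3,0,0,0.3,4,0,0,0.3,4,0,0,0.3,4,0,0,0.3,4,0,0,0.3,4,0,0,0.3,4,0,0])

```text
time_s: 18.85
tcp_pos: [0.483, -0.2518, 0.1809]
tcp_rot: [0.996, -0.087, -0.0, -0.0]
force: [0.6, -0.5, -0.4]
opening: 0.0326
gripper_force: 5.0
```

Call:
arm_command(targets=[0.3,4,0,0,0.2,3,0,0,0,1.8,0,0,0,0.6,1,0,0,0,2,0,0,0,2,0,0,0,1,0,0,0,0,0])

```text
time_s: 19.85
tcp_pos: [0.4719, -0.3428, 0.1208]
tcp_rot: [0.996, -0.086, -0.001, -0.001]
force: [-0.1, -0.2, -0.1]
opening: 0.0328
gripper_force: 5.0
```

```bash
python3 - <<'E'
from h import *
f=grab('wrist','w10');st();tilt(f,off=-.0118)
im=f['frame'].astype(int).mean(2)
# dish outline projected vs seen
a=np.linspace(0,2*np.pi,8,endpoint=False);D=np.array([.461,-.342,.014])
pts=proj(f,[D+[.045*np.cos(x),.045*np.sin(x),0] for x in a]);print(pts.round(0).tolist())
print('row320',im[150:300:4,320].astype(int).tolist())
for r in(200,220,240,250):print(r,np.where(im[r]>100)[0][[0,-1]] if (im[r]>100).any() else None, im[r,150:500:10].astype(int).tolist())
E
```

```text
19.9 tcp [ 0.4723 -0.3433  0.1216] yaw -9.95 z [-0.  0. -1.] F [-0.7 -0.  -0.5] T [0.06 0.03 0.02] op 0.0327 g 5.0
0 [273.  276.6 333.7]
10 [263.7 268.9 350.2]
20 [255.9 262.8 366.6]
30 [250.1 258.5 382.1]
[234, 239, 239, 240, 241, 242, 243, 243, 242, 242, 242, 242, 242, 242, 242, 242, 242, 242, 242, 242, 242, 241, 241, 241, 241, 241, 241, 241, 241, 242, 242, 243, 243, 243, 243, 243, 241, 185, 161, 237, 176, 157, 158, 160, 160, 159, 158, 162, 162, 160, 162, 163, 162, 163, 162, 162, 162, 164, 164, 163, 164, 164, 163, 164, 181, 248, 165, 164, 167, 194]
[[310.0, 195.0], [265.0, 224.0], [255.0, 274.0], [284.0, 315.0], [334.0, 325.0], [378.0, 300.0], [391.0, 252.0], [364.0, 207.0]]
row320 [20, 21, 21, 20, 22, 22, 21, 20, 18, 21, 22, 131, 240, 239, 240, 242, 243, 242, 242, 242, 242, 242, 242, 241, 241, 241, 241, 242, 243, 243, 243, 185, 237, 157, 160, 159, 162, 160]
200 [ 13 639] [241, 208, 21, 21, 21, 19, 20, 20, 19, 21, 21, 17, 21, 19, 26, 230, 240, 234, 241, 239, 233, 28, 19, 22, 20, 21, 18, 21, 19, 18, 19, 19, 22, 19, 21]
220 [ 17 639] [243, 184, 21, 20, 18, 19, 20, 19, 22, 20, 21, 18, 152, 242, 242, 241, 240, 242, 241, 244, 244, 244, 244, 67, 21, 21, 19, 17, 20, 17, 21, 20, 19, 21, 20]
240 [ 21 639] [241, 181, 20, 21, 21, 39, 19, 19, 21, 21, 20, 222, 241, 245, 244, 241, 241, 242, 242, 244, 243, 242, 244, 246, 153, 19, 22, 22, 21, 23, 21, 19, 21, 22, 20]
250 [ 23 639] [243, 189, 19, 21, 18, 20, 20, 24, 20, 20, 20, 243, 242, 245, 243, 241, 242, 241, 240, 244, 243, 242, 244, 246, 241, 22, 22, 20, 20, 21, 20, 33, 89, 43, 22]
```

Call:
arm_command(targets=[0,0,1.5,0,0,0,2,0,0,0,2,0,0,0,1.2,0,0,0,0.5,0,0,0,0.2,0,0,0,0.2,0,0,0,0,0])

```text
time_s: 20.9
tcp_pos: [0.4733, -0.3442, 0.0466]
tcp_rot: [0.996, -0.087, 0.001, 0.0]
force: [1.0, 0.9, 2.9]
opening: 0.0326
gripper_force: 5.0
```

```bash
python3 - <<'E'
from h import *
f=grab('wrist','w11');st();tilt(f,off=-.0118)
E
```

```text
20.95 tcp [ 0.4733 -0.3442  0.0466] yaw -9.99 z [ 0.003 -0.001 -1.   ] F [2.2 0.1 4.6] T [ 0.17 -0.33  0.01] op 0.0324 g 5.0
0 [273.8 277.3 333.7]
10 [264.5 269.6 350.1]
20 [256.8 263.5 366.4]
30 [250.9 259.3 381.8]
[21, 20, 22, 21, 19, 20, 19, 21, 25, 101, 122, 137, 232, 242, 241, 243, 242, 241, 241, 240, 239, 239, 238, 238, 238, 238, 239, 239, 240, 241, 241, 243, 243, 243, 243, 243, 243, 242, 207, 153, 231, 170, 153, 153, 153, 152, 155, 154, 153, 153, 152, 153, 154, 154, 155, 154, 154, 153, 155, 155, 154, 155, 156, 163, 246, 170, 157, 158, 184, 251]
```

Call:
arm_command(targets=[0,0,0,0,0,0,0,0,0,0,0,0,0,0,0,0,0,0,0,0,0,0,-1,0,0,0,-3,0,0,0,-4,0], fingers=6)

```text
time_s: 21.95
tcp_pos: [0.4715, -0.3435, 0.1264]
tcp_rot: [0.996, -0.087, -0.001, -0.0]
force: [0.7, -0.7, -0.5]
opening: 0.0602
gripper_force: 0.0
```

Call:
arm_command(targets=[0,0,-4,0,-1,0,-3,0,-2,-2,0,0,-2,-4,0,0,-1,-5,0,0,0,-5,0,0,0,-5,0,0,0,-5,0,0])

```text
time_s: 22.95
tcp_pos: [0.4583, -0.0759, 0.1966]
tcp_rot: [0.996, -0.087, 0.001, 0.0]
force: [0.2, -0.2, -1.1]
opening: 0.0601
gripper_force: 0.0
```

```bash
python3 - <<'E'
from h import *
t=grab('top','top1');st()
for n,P in[('upright in dish ctr top/bot',[[.461,-.342,.064],[.461,-.342,.004]])]:print(n,proj(t,P))
im=t['frame'][:,:,0].astype(int)
u,v=proj(t,[[.461,-.342,.06]])[0].astype(int)
print(u,v);print('\n'.join(' '.join(f'{x:3d}' for x in r) for r in t['frame'].mean(2).astype(int)[v-20:v+22:2,u-22:u+24:2]))
plan([.52,.18,.16],yaw=-10)
E
```

```text
23.0 tcp [ 0.4595 -0.0688  0.1969] yaw -9.55 z [ 0.003  0.003 -1.   ] F [1.6 5.3 0.6] T [ 0.36 -0.06  0.04] op 0.0598 g 0.0
upright in dish ctr top/bot [[462.31132537 274.31513306]
 [456.55235957 274.51348883]]
461 274
 42  45  41  40  46  45  46  44  42  45  45  43  41  41  45  42  42  41  45  40  41  39  42
 39  45  44  41  40  42  40  40  40  43  40  40  38  40  44  41  45  43  42  44  37  43  46
 43  44  42  44  45  44  47  60  74  97  89  74  56  42  42  41  42  45  45  43  42  42  45
 47  43  44  43  43  63 120 165 176 180 176 155 139 102  62  41  43  41  40  43  45  42  46
 42  41  43  42 103 168 201 206 207 205 204 200 189 168 147  73  42  48  41  40  42  41  47
 46  44  45  88 180 205 207 206 206 206 205 209 208 202 173 141  75  43  45  45  40  40  40
 43  44  66 154 207 209 207 206 203 206 207 205 212 212 199 166 132  55  45  42  41  38  41
 45  44 109 193 208 210 207 208 199 198 193 214 223 223 213 195 153  90  42  45  43  37  43
 43  56 140 205 209 209 208 182 149 159 222 222 213 231 229 208 168 118  49  44  44  46  40
 44  67 172 209 210 209 197 139 116 204 236 155 114 1
[... 472 characters left out ...]
45  82  46  40  57  90  70
 48  47  52 134 208 214 209 209 207 211 211 213 211 215 206 163 111  51  37  44  82  65  45
 46  44  44  67 148 204 206 209 209 210 213 211 209 203 170 130  63  41  39  59  72  44  41
 46  44  49  41  61 129 179 204 207 211 202 200 186 158 124  58  42  39  46  86  61  40  45
 50  48  48  46  40  55  85 131 152 178 181 155 118  86  54  46  42  41  43  65  51  39  45
 47  47  41  45  45  44  48  45  57  62  67  58  44  44  46  43  43  46  46  88  60  45  45
 51  45  44  42  47  46  43  45  40  44  39  47  46  45  43  45  41  47  47  88  67  38  43
(8, 'x', [np.float64(0.2), np.float64(-3.2), np.float64(0.5), np.float64(0.1)], 'total', array([  1.66, -25.55,   3.69]))
```

A stands upright in the dish: in the top view its ring is centred at about (463,275), and (462,274) was expected. The fit identifies B as the narrow one, so next I fetch B.

```bash
python3 - <<'E'
from h import *
st();plan([.5215,.181,.041],yaw=-9.6)
E
```

```text
23.0 tcp [ 0.4595 -0.0688  0.1969] yaw -9.55 z [ 0.003  0.003 -1.   ] F [1.6 5.3 0.6] T [ 0.36 -0.06  0.04] op 0.0598 g 0.0
(8, 'x', [np.float64(0.2), np.float64(-3.2), np.float64(1.9), np.float64(0.0)], 'total', array([  1.95, -25.66,  15.59]))
```

Call:
arm_command(targets=[0.5,-3,0,0,0.5,-4,0,0,0.5,-4,0,0,0.3,-4,0,0,0.2,-4,0,0,0,-2,0,0,0,-1,0,0,0,0,0,0])

```text
time_s: 24.0
tcp_pos: [0.516, 0.1357, 0.1959]
tcp_rot: [0.996, -0.087, 0.0, 0.0]
force: [-0.5, 0.4, -0.3]
opening: 0.0598
gripper_force: 0.0
```

```bash
python3 - <<'E'
from h import *
f=grab('wrist');st();plan([.5215,.181,.041],yaw=-9.9)
im=f['frame'];m=(im.min(2)>235).astype(np.uint8)
n,l,s,c=cv2.connectedComponentsWithStats(m)
for i in range(1,n):
    if s[i,4]>150:print(s[i],c[i],onz(f,*c[i],.06))
E
```

```text
24.05 tcp [0.5159 0.1349 0.1958] yaw -10.03 z [-0.    -0.001 -1.   ] F [ 0.5 -0.5 -0.2] T [0.02 0.02 0.01] op 0.06 g 0.0
(8, 'x', [np.float64(-0.0), np.float64(-0.6), np.float64(1.9), np.float64(-0.0)], 'total', array([-0.24, -4.64, 15.48]))
[  90    0   76   42 2293] [128.15133014  16.42433493] [0.67841641 0.23109137 0.06      ]
[  0   5  14  55 498] [ 4.69277108 33.24096386] [0.68372607 0.31275958 0.06      ]
[ 392  129   96  119 7786] [434.78332905 181.07359363] [0.54121327 0.05093633 0.06      ]
[ 236  215   47   45 1211] [258.81255161 236.19157721] [0.5237237  0.17961357 0.06      ]
```

Call:
arm_command(targets=[-0.1,-2,1,0,0,-2,2,0,0,-0.5,2,0,0,0,3,0,0,0,3,0,0,0,2.5,0,0,0,1.5,0,0,0,0.5,0])

```text
time_s: 25.05
tcp_pos: [0.5225, 0.1793, 0.0398]
tcp_rot: [0.996, -0.088, -0.001, 0.0]
force: [0.1, 0.3, 0.6]
opening: 0.06
gripper_force: 0.0
```

Call:
arm_command(targets=[0,0,0,0,0,0,0,0,0,0,0,0,0,0,0,0,0,0,0,0,0,0,0,0,0,0,0,0,0,0,0,0], fingers=2, force=10)

```text
time_s: 26.05
tcp_pos: [0.5234, 0.1805, 0.0414]
tcp_rot: [0.996, -0.087, 0.001, -0.0]
force: [-0.3, 0.5, 6.0]
opening: 0.0344
gripper_force: 10.0
```

Call:
arm_command(targets=[0,0,-1,0,0,0,-3,0,0,0,-4,0,0,0,-4,0,0,0,-2,0,0,0,-1,0,0,0,0,0,0,0,0,0])

```text
time_s: 27.05
tcp_pos: [0.5222, 0.1799, 0.1896]
tcp_rot: [0.996, -0.087, -0.001, 0.0]
force: [0.7, 0.4, -0.4]
opening: 0.0343
gripper_force: 10.0
```

```bash
python3 - <<'E'
from h import *
f=grab('wrist');st();tilt(f,off=-.003);plan([.5285,-.2015,.19],yaw=-10)
E
```

```text
27.1 tcp [0.5221 0.1799 0.1895] yaw -9.99 z [-0.002 -0.001 -1.   ] F [-0.1  0.1 -0.6] T [ 0.08  0.04 -0.01] op 0.0347 g 10.0
0 [255.9 259.1 309.5]
10 [246.1 250.9 326. ]
20 [237.7 244.2 342.5]
30 [231.2 239.3 358.2]
[16, 15, 18, 18, 17, 16, 19, 12, 17, 17, 17, 15, 17, 16, 18, 16, 18, 15, 15, 16, 15, 14, 13, 14, 20, 15, 70, 129, 187, 124, 123, 124, 126, 125, 126, 126, 128, 127, 128, 127, 128, 131, 131, 130, 131, 133, 131, 179, 147, 133, 141, 186, 253, 253, 253, 253, 253, 253, 253, 253, 253, 253, 238, 133, 132, 132, 132, 132, 130, 130]
(8, 'x', [np.float64(0.9), np.float64(4.7), np.float64(-0.0), np.float64(0.0)], 'total', array([ 7.25, 37.45, -0.05]))
```

Call:
arm_command(targets=[0.4,2,0,0,0.6,3,0,0,0.8,4,0,0,0.8,4,0,0,0.8,4,0,0,0.8,4,0,0,0.8,4,0,0,0.8,4,0,0])

```text
time_s: 28.1
tcp_pos: [0.529, -0.1166, 0.1897]
tcp_rot: [0.996, -0.087, -0.001, -0.0]
force: [1.0, 0.2, 0.5]
opening: 0.0347
gripper_force: 10.0
```

Call:
arm_command(targets=[0.8,4,0,0,0.6,3,0,0,0.2,1.3,0,0,0,0,1,0,0,0,2,0,0,0,2,0,0,0,2,0,0,0,1,0])

```text
time_s: 29.1
tcp_pos: [0.5303, -0.1976, 0.109]
tcp_rot: [0.996, -0.086, -0.001, -0.001]
force: [-0.2, 0.4, -0.1]
opening: 0.0346
gripper_force: 10.0
```

```bash
python3 - <<'E'
from h import *
f=grab('wrist');f=grab('wrist','w12');st()
m=(f['frame'].min(2)>180).astype(np.uint8)
c=np.array([.528,-.2,.014]);a=np.radians(-9.8)
pts=proj(f,[c+.045*np.array([x*np.cos(a)-y*np.sin(a),x*np.sin(a)+y*np.cos(a),0]) for x,y in((1,1),(1,-1),(-1,-1),(-1,1))]);print(pts.round(0).tolist())
for r in(200,230,250):
    k=np.where(f['frame'][r].mean(1)>100)[0];print(r,k[[0,-1]],np.diff(k).max())
print(np.where(f['frame'][:,320].mean(1)>100)[0][:3])
E
```

```text
29.2 tcp [ 0.5303 -0.1983  0.1094] yaw -9.89 z [-0.002  0.001 -1.   ] F [ 0.4 -0.1  0.3] T [ 0.05  0.03 -0.02] op 0.0344 g 10.0
[[249.0, 181.0], [402.0, 181.0], [394.0, 321.0], [255.0, 321.0]]
200 [250 400] 1
230 [251 399] 1
250 [  0 585] 225
[ 79 179 180]
```

Call:
arm_command(targets=[0,0,1.5,0,0,0,2,0,0,0,1.7,0,0,0,0.8,0,0,0,0.3,0,0,0,0.2,0,0,0,0,0,0,0,0,0])

```text
time_s: 30.2
tcp_pos: [0.5312, -0.2, 0.0461]
tcp_rot: [0.996, -0.087, 0.0, 0.0]
force: [-0.4, 0.2, -0.3]
opening: 0.0341
gripper_force: 10.0
```

```bash
python3 - <<'E'
from h import *
st()
E
```

```text
30.2 tcp [ 0.5312 -0.2     0.0461] yaw -10.0 z [ 0.001 -0.    -1.   ] F [-0.4  0.2 -0.3] T [ 0.02 -0.02 -0.  ] op 0.0341 g 10.0
```

Not touching yet, about 2 mm left. I'll lower it slowly, release and lift.

Call:
arm_command(targets=[0,0,0.1,0,0,0,0.1,0,0,0,0.1,0,0,0,0,0,0,0,0,0,0,0,0,0,0,0,0,0,0,0,0,0])

```text
time_s: 31.2
tcp_pos: [0.5314, -0.2, 0.044]
tcp_rot: [0.996, -0.087, 0.0, 0.0]
force: [-3.1, 0.7, 11.9]
opening: 0.0347
gripper_force: 10.0
```

Call:
arm_command(targets=[0,0,0,0,0,0,0,0,0,0,0,0,0,0,0,0,0,0,0,0,0,0,-1,0,0,0,-3,0,0,0,-4,0], fingers=6)

```text
time_s: 32.2
tcp_pos: [0.5304, -0.1997, 0.1234]
tcp_rot: [0.996, -0.087, -0.001, -0.0]
force: [0.3, 0.1, -0.8]
opening: 0.0599
gripper_force: 0.0
```

Call:
arm_command(targets=[0,0,-5,0,0,0,-4,0,0,-3,0,0,0,-5,0,0,0,-5,0,0,0,-4,0,0,0,-1,0,0,0,0,0,0])

```text
time_s: 33.2
tcp_pos: [0.5621, -0.0229, 0.213]
tcp_rot: [0.996, -0.087, 0.0, 0.0]
force: [-0.4, -1.0, -0.1]
opening: 0.0601
gripper_force: 0.0
```

```bash
python3 - <<'E'
from h import *
o=cv2.imread('pics/top0.png').astype(int);t=grab('top','top2');st()
g=t['frame'].mean(2).astype(int)
for n,P in(('tray',[.53,-.2,.063]),('dish',[.461,-.342,.064])):
    u,v=proj(t,[P])[0].round().astype(int);print(n,u,v)
    print('\n'.join(' '.join(f'{x:3d}' for x in r) for r in g[v-14:v+15:2,u-18:u+20:2]))
    
d=np.abs(t['frame'][:,:,::-1].astype(int)-o).max(2)
for n,(u0,u1,v0,v1) in dict(phone=(158,195,215,275),vials=(212,275,180,210),marker=(335,355,272,320)).items():print(n,(d[v0:v1,u0:u1]>60).sum())
E
```

```text
33.25 tcp [ 0.562  -0.0242  0.2128] yaw -10.07 z [-0.    -0.001 -1.   ] F [-0.7  0.2 -0.1] T [0.   0.04 0.01] op 0.06 g 0.0
tray 411 249
198 198 203 202 191 191 184 163 153 159 128 107  94  69  56  55  54  55  45
194 203 207 212 211 209 212 206 207 204 189 188 175 154 155 145 102  58  50
178 189 203 209 206 207 210 211 213 211 212 212 212 210 203 186 145  75  52
154 179 207 205 208 207 209 207 210 206 209 211 213 212 214 197 141  71  50
149 167 204 208 211 210 208 219 239 235 232 219 211 210 212 195 148  54  48
152 155 203 207 210 203 190 237 248 244 245 244 216 212 212 182 139  57  52
156 152 186 207 205 161 193 248 224 153 186 246 234 211 210 172 102  50  44
155 147 170 209 204 143 203 248 221 139 147 243 240 210 206 178  94  51  48
157 152 155 204 203 143 187 246 238 182 211 248 236 212 203 167  92  48  51
161 155 150 189 210 162 145 212 245 247 248 243 220 215 200 144  69  47  48
164 161 151 170 210 203 182 164 212 235 232 221 213 211 191 148  56  46  51
163 158 152 155 201 213 211 210 211 217 215 212 214 211 177 134  56  42  47
164 161 155 151 185 210 213 214 214 211 211 214 212
[... 654 characters left out ...]
211 211 170 118 145 237 214 122 123 197 237 207 161  98  48  43  41
208 211 210 209 156 114 159 237 202 129 108 152 236 215 166 104  42  43  42
205 213 211 210 156 110 147 238 204 129 111 168 235 211 161  98  40  43  43
201 210 210 209 186 131 127 219 231 175 188 236 230 205 160  95  40  43  43
186 211 211 211 208 192 173 171 219 233 241 232 216 194 152  84  44  39  42
135 208 213 211 207 209 208 207 208 214 216 215 209 168 121  50  40  40  74
 83 178 215 213 211 210 212 210 207 212 211 213 186 142  72  44  44  61  81
 44 101 185 209 207 207 209 211 213 211 205 187 152  95  48  45  42  76  59
 47  47  91 161 192 208 208 208 200 196 174 147  87  45  44  45  67  82  44
phone 0
vials 0
marker 0
```

```bash
python3 -c "
from bench import ctrl
print(ctrl.finish_job())"
```

```text
the job is handed in; nothing more can be done
None
```

I handed the job in at about 33 s: the sleeve that fit was slid home to the pin's collar and now stands upright in the round dish, and the other stands upright in the square tray; I never tried that second one on the pin, taking it as narrow by elimination and from its visibly smaller bore, and the last top-camera image showed the vials, phone and marker unmoved and the gripper clear of everything.

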